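Vent the insulated jug, find its thread hand, hold its lid off

TASK

I am about to fill the insulated jug that stands next to the kettle. Let the pressure out first by pushing the vent button in its lid all the way down, then unscrew the lid - these two jugs are threaded opposite ways and nobody remembers which is which, so feel gently which way it loosens and do not force it against the stop or wrench it up - and lift it off. Finish still holding the lid level and still, a good 5 cm clear above the jug's mouth so that it drips back in; leave the other jug, the kettle and the cream mug in front of it as they are.

Things in the scene. Friction and masses are not known exactly. Their poses are not given: they have to be found in the camera images.
- jug_a: jug_a, one of two identical-looking insulated jugs: steel, black shoulder, handle and base, 110 mm across, 200 mm to the rim; heavy, non-slip, neither moves nor turns. Origin: centre of its underside; z up; handle on its -x side (to 103 mm from the axis, top 170 mm high), pouring lip on +x. Shoulder under 40 mm radius, ends 172 mm up.
- mouth_a (a point): centre of the rim of jug_a's mouth. Its thread is hidden by the lid; one jug is left-hand, the other right-hand. Loosening way: the lid turns easily, can be lifted off between 1.1 and 1.55 rad from tight, end stop there (ease off it to lift). Other way: solid stop. It starts 0.03 to 0.2 rad from tight, so a 1.25 rad turn frees it. Turning does not raise it; it lifts only 1 to 7 mm while engaged.
- lid_a: screw lid of jug_a: black round ribbed cap, 56 mm across, straight-sided, grip it at any yaw; 40 mm high, 0.15 kg. Origin: centre of its lower edge; z up, x to the small pointer on its top. Closed, the origin is 180 mm above the worktop, the side to grip runs from 180 to 218 mm, and it has 2 mm of sideways play. Over 2 N m is forcing it.
- button_a (a joint): travel of the grey round vent button (26 mm across) in the middle of lid_a, m: 0 up, 0.006 fully down. Sprung: 2 N to start, 5 N at full stroke; comes back up when let go. Up, it stands 9 mm above the lid's flat top; fully down, 3 mm.
- button_a_top (a point): centre of the top face of lid_a's vent button, 229 mm above the worktop while the lid is closed and the button up
- jug_b: jug_b, one of two identical-looking insulated jugs: steel, black shoulder, handle and base, 110 mm across, 200 mm to the rim; heavy, non-slip, neither moves nor turns. Origin: centre of its underside; z up; handle on its -x side (to 103 mm from the axis, top 170 mm high), pouring lip on +x. Shoulder under 40 mm radius, ends 172 mm up.
- mouth_b (a point): centre of the rim of jug_b's mouth. Its thread is hidden by the lid; one jug is left-hand, the other right-hand. Loosening way: the lid turns easily, can be lifted off between 1.1 and 1.55 rad from tight, end stop there (ease off it to lift). Other way: solid stop. It starts 0.03 to 0.2 rad from tight, so a 1.25 rad turn frees it. Turning does not raise it; it lifts only 1 to 7 mm while engaged.
- lid_b: screw lid of jug_b: black round ribbed cap, 56 mm across, straight-sided, grip it at any yaw; 40 mm high, 0.15 kg. Origin: centre of its lower edge; z up, x to the small pointer on its top. Closed, the origin is 180 mm above the worktop, the side to grip runs from 180 to 218 mm, and it has 2 mm of sideways play. Over 2 N m is forcing it.
- button_b (a joint): travel of the grey round vent button (26 mm across) in the middle of lid_b, m: 0 up, 0.006 fully down. Sprung: 2 N to start, 5 N at full stroke; comes back up when let go. Up, it stands 9 mm above the lid's flat top; fully down, 3 mm.
- button_b_top (a point): centre of the top face of lid_b's vent button, 229 mm above the worktop while the lid is closed and the button up
- kettle: blue kettle with a white lid, about 176 x 218 mm and 139 mm high, loose, standing on the cork mat; origin: centre of its underside. The jug to open stands about 0.2 m to its left, the other jug 0.4 m or more away.
- trivet: round cork mat 170 mm across and 7 mm thick under the kettle, fixed; origin: centre of its underside
- mug_tan: two-tone cream mug, loose, 78 x 113 x 100 mm, in front of the kettle; origin: centre of its underside. To be left alone.
Not all that is in view belongs to the job. What is shaped like the lid_b but orange or pink is not meant. Leave any pink or red look-alike of the lid_a alone.

How it is judged:
By the outcome, as a careful person would: the job done as asked, in the order asked, and still so for the second after the job is handed in, while the arm keeps its last pose, push and grip.
It also fails if it takes over 58 s, if anything falls off the work surface, if the arm or the gripper's body presses on something with over 40 N, if the wrist force passes 120 N, or if a joint passes its speed limit or range.

ROBOT

A 6-joint arm with a two-finger parallel gripper is mounted at the origin on a cart in front of the work surface, level with it; the furniture and walls round the work are solid. World frame = base frame: x ahead of the robot, y to its left, z up, the work surface at z = 0. Lengths are in m, angles in rad, forces in N, time in s.
With the tool pointing down it reaches from about 0.35 to 0.925 m from the base axis. Payload 6.4 kg.
Tool frame: the origin (TCP) lies at the very end of the fingers, on their centre line; the grasp point (between the pads) lies 19 mm behind it (hold_point_z is the distance from the TCP to the grasp point, in m); z points along the fingers, y is the line along which they close (so a half turn about z gives the same grasp; the last joint's range is limited). The gripper opens to 94 mm and grips with 3 to 60 N. Pads are 16 mm wide; open, the fingers measure 119 mm over their backs; the gripper's body (75 mm by 177 mm) begins 78 mm behind the grasp point.
Start: joints at [-1.523, 0.245, 1.558, -0, 1.339, -0.174], TCP at [0.143, -0.634, 0.205] pointing down, gripper open.
Joint ranges: [-3.13, 3.13], [-1.02, 2.26], [0.13, 2.54], [-0.95, 4.09], [0.21, 2.88], [-2.74, 2.74]. Speed limits (rad/s): [2.57, 2.57, 3.14, 3.14, 3.14, 3.14].

INTERFACE

Orientations are given as a unit quaternion [w, x, y, z].
In Python, from plant import * gives the robot as it stands. The module is installed in compiled form; this text tells all that it offers.
- The arm moves only by the tool send_rows, never from a script. Its argument "moves" is a list of rows, each an object with "translation": the shift along the world's x, y, z in m, a list of three; "turn": the turn, a rotation vector about the world's x, y, z in rad, a list of three. In form: [{"translation": [tx, ty, tz], "turn": [ax, ay, az]}, ...]. A call has 1 to 5 rows; each row is the pose to reach, as a shift and turn from the pose commanded when the call began; what a row does not reach only later rows make up. A row lasts 1/8 s, in which the tool goes at most 62.5 mm and 10.7 degrees, less where a joint would pass 70% of its speed; a pose out of reach is approached as far as the arm can. A call with a gripper value outside its range is refused whole. "fingers" is the opening, from 0 (shut) to 1 (fully open), set as the call begins (left out, the last holds). The fingers move at their own pace and stop on an object; the grip force is fixed at half the most. Time passes only in rows, so rows that repeat a pose let the fingers close. It gives the time, the measured TCP pose, the force, the opening and the grip force at its end, in the units of the state.
- read_state(): the state, without advancing time (a new reading comes with each control period).
- snapshot(name): name is "side" or "top" or "wrist"; returns the picture (384x512x3 uint8, blue, green, red); there is no depth.
- calibration(name): a dict with "fx", "fy", "cx", "cy" (pixels), "k1" (the pictures are not rectified: a ray, as slopes to the right and down, at radius r is drawn at 1 + k1 r^2 times it, then the intrinsics apply), "eye" and "orientation" of the camera in the world; the wrist camera has in their place "hand_eye" (4x4, takes a point from camera to tool coordinates, whose origin is the TCP and whose axes are the flange's). Camera axes: x right, y up, looking along -z (the intrinsics and any distortion apply to the point x, -y, -z); pixel columns grow to the right and rows downward; lengths in m; the calibration is good to about 2 mm. A picture is of the moment at which its call begins: read the wrist's pose just before it. calibration takes no time and is no camera call.
- hand_in(): hands the job in; it is judged then, once.
The state is a dict: "time": time; "joint_positions": joint angles; "joint_velocities": joint speeds; "joint_efforts": joint torques, N m; "position": TCP position; "eef_rot": TCP orientation; "ft_force": force on the tool from outside, world axes, zero at the start; "ft_torque": the same for the moment, N m; "grip_width": opening from 0.0 (shut) to 1.0 (fully open); "gripper_force": force on a finger pad.
Only numpy, scipy, OpenCV 4.12 (cv2) and the standard library are available. Lean on these libraries where they do the work, as an engineer would, in place of code of your own. Each camera call takes 0.05 s, during which the arm holds its last target. There are 200 camera calls.

## Working session

There is one attempt and no reset: what is moved stays moved. The work goes in short steps, Python scripts to look and compute and a tool call to move; the robot and the scene stay as the last step left them, time stands still between calls to the robot, and variables do not carry over. Pictures are saved under pics/ and viewed, at most 10 in all, crops included, and the job is handed in when it is done.

Besides the shell and the picture viewer there is one more tool, called as name(argument=value, ...), one argument or row to a line, values as JSON. send_rows: Moves the arm, as the interface text tells. Its arguments: {"type":"object","properties":{"moves":{"type":"array"},"fingers":{"type":"number"}},"required":["moves"]}

```bash
mkdir -p pics; python3 - <<'E'
from plant import *
import cv2,numpy as np
s=read_state();print({k:np.round(v,3) for k,v in s.items()})
for n in("side","top"):
    cv2.imwrite(f"pics/{n}0.png",snapshot(n));print(n,calibration(n))
print(calibration("wrist"))
E
```

```text
{'time': np.float64(0.0), 'joint_positions': array([-1.523,  0.246,  1.559, -0.   ,  1.339, -0.174]), 'joint_velocities': array([ 0.003,  0.002, -0.002, -0.001, -0.001,  0.001]), 'joint_efforts': array([ 3.0000e-03, -4.1583e+01, -3.1460e+01,  6.9000e-02,  3.3000e-02,
       -0.0000e+00]), 'position': array([ 0.143, -0.633,  0.204]), 'eef_rot': array([-0.001,  0.994,  0.111,  0.   ]), 'ft_force': array([-0.666, -0.934,  0.584]), 'ft_torque': array([ 0.002,  0.06 , -0.025]), 'gripper_force': np.float64(0.0), 'grip_width': np.float64(1.001)}
side {'fx': 464.7843508626586, 'fy': 464.7843508626586, 'cx': 256.48941571562153, 'cy': 189.52767588937095, 'k1': 0.018661322713394025, 'eye': array([0.43789545, 1.58278058, 0.9353014 ]), 'orientation': array([-0.00944377, -0.01596893,  0.48333198,  0.87524054])}
top {'fx': 407.9139887319148, 'fy': 407.9139887319148, 'cx': 263.1536042479719, 'cy': 188.7537278423133, 'k1': -0.019002607512476885, 'eye': array([0.3370276 , 0.31204786, 1.2333206 ]), 'orientation': array([-0.69580254, -0.05978158,  0.04615306,  0.71425127])}
{'fx': 297.16148348915624, 'fy': 297.16148348915624, 'cx': 255.81690424842685, 'cy': 187.82450148906494, 'k1': -0.060274844383310204, 'hand_eye': array([[ 1.82933973e-05,  9.66730962e-01,  2.55795323e-01,
         7.35215797e-02],
       [ 9.99999043e-01, -3.71479430e-04,  1.33242189e-03,
         3.99117075e-04],
       [ 1.38311619e-03,  2.55795054e-01, -9.66730044e-01,
        -1.79792383e-01],
       [ 0.00000000e+00,  0.00000000e+00,  0.00000000e+00,
         1.00000000e+00]])}
```

View pics/side0.png

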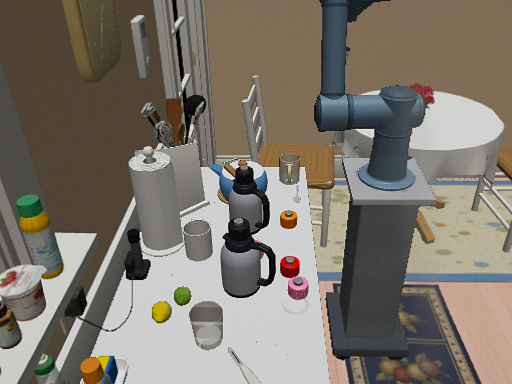

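View pics/top0.png

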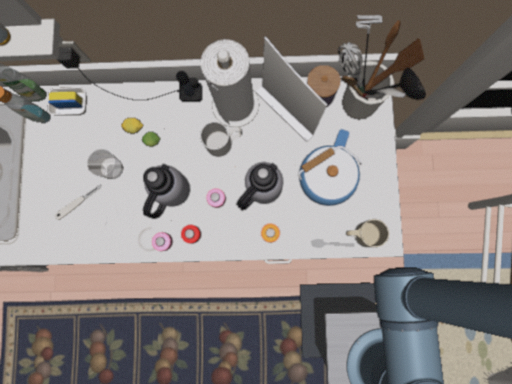

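Side view: jugs at about (243,205) and (240,260), kettle at (243,180). Top view: near jug's lid at (263,174), far jug's lid at (157,178), kettle at (330,175), mug at (370,233), orange, red and pink look-alikes at (270,233), (190,234), (215,198) and (161,241). The jug to open is the one with its lid at (263,174), next to the kettle. I'll measure it and confirm it in a crop.

```bash
cat > h.py <<'E'
from plant import *
import cv2,numpy as np
from scipy.spatial.transform import Rotation as R
def rot(q): return R.from_quat(np.roll(q,-1)).as_matrix()
def cam(name,st=None):
    c=calibration(name)
    if name=="wrist":
        H=c["hand_eye"];T=np.eye(4);T[:3,:3]=rot(st["eef_rot"]);T[:3,3]=st["position"];H=T@H
        return c,H[:3,3],H[:3,:3]
    return c,np.array(c["eye"]),rot(c["orientation"])
def ray(name,uv,st=None):
    c,e,M=cam(name,st);K=np.array([[c["fx"],0,c["cx"]],[0,c["fy"],c["cy"]],[0,0,1]])
    x,y=cv2.undistortPoints(np.array([[uv]],float),K,np.array([c["k1"],0,0,0.]))[0,0]
    d=M@np.array([x,-y,-1]);return e,d/np.linalg.norm(d)
def plane(name,uv,z,st=None):
    e,d=ray(name,uv,st);return e+d*(z-e[2])/d[2]
def meet(r1,r2):
    (a,u),(b,v)=r1,r2
    t=np.linalg.lstsq(np.c_[u,-v],b-a,rcond=None)[0]
    p,q=a+u*t[0],b+v*t[1];return (p+q)/2,np.linalg.norm(p-q)
def proj(name,P,st=None):
    c,e,M=cam(name,st);p=M.T@(np.array(P,float)-e);x,y=p[0]/-p[2],-p[1]/-p[2];f=1+c["k1"]*(x*x+y*y)
    return np.array([c["fx"]*x*f+c["cx"],c["fy"]*y*f+c["cy"]])
E
python3 - <<'E'
from h import *
t=cv2.imread("pics/top0.png");s=cv2.imread("pics/side0.png")
for uv in[(263,174),(157,178)]: 
    p=plane("top",uv,.229);print(p,proj("side",p))
for n,uv,z in(("kettle",(330,175),.13),("mug",(370,233),.1)): print(n,plane("top",uv,z))
a=cv2.resize(t[130:260,230:400],None,fx=4,fy=4,interpolation=cv2.INTER_CUBIC)[:,:400]
b=cv2.resize(s[155:215,215:270],None,fx=7,fy=7,interpolation=cv2.INTER_CUBIC)
o=np.zeros((520,790,3),np.uint8);o[:520,:400]=a;o[:420,400:785]=b
cv2.imwrite("pics/crop1.png",o)
E
```

```text
[0.52639744 0.32905144 0.229     ] [245.16718354 166.91109339]
[0.52383059 0.59614678 0.229     ] [240.7704323  217.18598012]
kettle [0.5370513  0.14712703 0.13      ]
mug [0.3771844  0.04064655 0.1       ]
```

View pics/crop1.png

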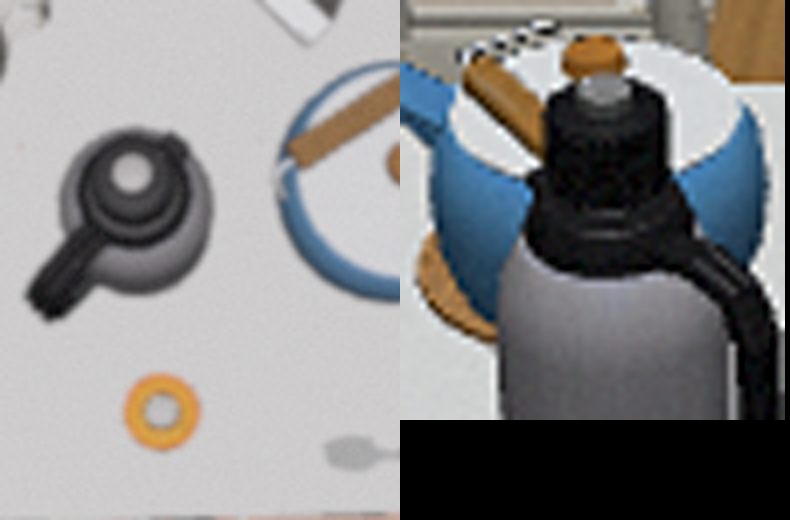

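```bash
python3 - <<'E'
from h import *
print(meet(ray("top",(262.7,173)),ray("side",(244.4,167.4))), plane("top",(262.7,173),.229))
t=cv2.imread("pics/top0.png");s=cv2.imread("pics/side0.png")
# grey button blobs near expected pixels
for n,im,(u,v) in(("top",t,(263,173)),("side",s,(244,167))):
    w=im[v-8:v+9,u-8:u+9].astype(int);m=((w.max(2)>95)&(w.max(2)-w.min(2)<25)).astype(np.uint8)
    k,l,st,c=cv2.connectedComponentsWithStats(m);i=l[8,8];print(n,st[i],c[i]+[u-8,v-8])
def py(uv,y):
    e,d=ray("side",uv);return e+d*(y-e[1])/d[1]
for y in(-.3,-.6,-.9):print("chair back top",py((255,80),y),"seat",py((330,150),y))
print("stand",plane("top",(310,137),0),plane("top",(265,45),.3),"utens",meet(ray("top",(413,85)),ray("side",(196,103))))
print("towel knob",meet(ray("top",(223,57)),ray("side",(152,155))))
E
```

```text
(array([0.52899263, 0.32976975, 0.22771487]), np.float64(0.0004299031705983415)) [0.52896574 0.32974042 0.229     ]
top [ 3  3 10 11 87] [262.55172414 172.75862069]
side [  0   0  17  11 104] [244.81730769 163.53846154]
chair back top [ 0.51649779 -0.3         0.28969833] seat [ 0.18411859 -0.3        -0.03816963]
chair back top [ 0.52902219 -0.6         0.18682871] seat [ 0.14368209 -0.6        -0.19328134]
chair back top [ 0.54154659 -0.9         0.0839591 ] seat [ 0.10324559 -0.9        -0.34839305]
stand [0.68247442 0.18381738 0.        ] [0.83427301 0.31506761 0.3       ] utens (array([ 0.72477602, -0.04004599,  0.29219264]), np.float64(0.0034404341656714644))
towel knob (array([0.7905425 , 0.41580955, 0.31945915]), np.float64(0.011132363429620835))
```

The target is the jug at (0.529, 0.330): the rays meet 0.4 mm apart at z 0.228 (expected 0.229), with the kettle about 0.18 m away. The far jug is 0.45 m from the kettle. I'll swing over high and inside.

send_rows(
  moves=[
    {"translation":[0.01,0.02,0.04],"turn":[0,0,0.04]},
    {"translation":[0.03,0.06,0.085],"turn":[0,0,0.1]},
    {"translation":[0.055,0.1,0.125],"turn":[0,0,0.16]},
    {"translation":[0.08,0.145,0.15],"turn":[0,0,0.22]},
    {"translation":[0.107,0.194,0.155],"turn":[0,0,0.3]},
  ],
)

```text
time: 0.72
position: [0.2507, -0.4393, 0.3626]
eef_rot: [0.002, 0.966, 0.259, 0.0]
ft_force: [1.0, -0.0, -1.3]
grip_width: 1.002
gripper_force: 0.0
```

send_rows(
  moves=[
    {"translation":[0.036,0.036,0],"turn":[0,0,0.1]},
    {"translation":[0.072,0.072,0],"turn":[0,0,0.2]},
    {"translation":[0.108,0.108,0],"turn":[0,0,0.3]},
    {"translation":[0.144,0.144,0],"turn":[0,0,0.4]},
    {"translation":[0.18,0.18,0],"turn":[0,0,0.5]},
  ],
)

```text
time: 1.35
position: [0.4308, -0.2586, 0.3601]
eef_rot: [-0.0, 0.872, 0.49, -0.0]
ft_force: [0.3, -0.5, -0.9]
grip_width: 0.999
gripper_force: 0.0
```

send_rows(
  moves=[
    {"translation":[0.016,0.046,0],"turn":[0,0,0.1]},
    {"translation":[0.032,0.092,0],"turn":[0,0,0.2]},
    {"translation":[0.046,0.138,0],"turn":[0,0,0.3]},
    {"translation":[0.06,0.184,0],"turn":[0,0,0.39]},
    {"translation":[0.07,0.23,0],"turn":[0,0,0.48]},
  ],
)

```text
time: 1.98
position: [0.5001, -0.0284, 0.36]
eef_rot: [-0.0, 0.73, 0.683, -0.0]
ft_force: [0.1, 0.1, -0.6]
grip_width: 0.998
gripper_force: 0.0
```

send_rows(
  moves=[
    {"translation":[0,0.046,0],"turn":[0,0,0.09]},
    {"translation":[0,0.092,0],"turn":[0,0,0.18]},
    {"translation":[0,0.138,0],"turn":[0,0,0.27]},
    {"translation":[-0.005,0.184,0],"turn":[0,0,0.36]},
    {"translation":[-0.01,0.23,0],"turn":[0,0,0.45]},
  ],
  fingers=0,
)

```text
time: 2.6
position: [0.4895, 0.2014, 0.36]
eef_rot: [-0.0, 0.559, 0.829, -0.0]
ft_force: [1.1, -0.2, 0.3]
grip_width: 0.506
gripper_force: 0.0
```

send_rows(
  moves=[
    {"translation":[0.01,0.04,-0.005],"turn":[0,0,0.1]},
    {"translation":[0.022,0.075,-0.015],"turn":[0,0,0.2]},
    {"translation":[0.032,0.105,-0.022],"turn":[0,0,0.28]},
    {"translation":[0.039,0.13,-0.03],"turn":[0,0,0.35]},
    {"translation":[0.039,0.13,-0.03],"turn":[0,0,0.35]},
  ],
)

```text
time: 3.22
position: [0.5284, 0.3307, 0.3286]
eef_rot: [-0.001, 0.407, 0.913, -0.001]
ft_force: [1.5, -0.1, 0.0]
grip_width: 0.008
gripper_force: 0.0
```

```bash
python3 - <<'E'
from h import *
s=read_state();im=snapshot("wrist");cv2.imwrite("pics/w1.png",im)
print(s["position"],s["joint_positions"],s["ft_force"],s["ft_torque"],s["grip_width"])
print(proj("wrist",[.529,.330,.229],s),proj("wrist",s["position"],s))
E
```

```text
[0.52840041 0.33068255 0.3285876 ] [ 3.77583144e-01  1.12846829e-01  1.48579142e+00 -6.87732421e-05
  1.54622500e+00 -3.54665591e-01] [ 1.46147954 -0.08447564  0.0325326 ] [ 0.00174013 -0.11842671  0.00766763] 0.008120649148587643
[256.7620535  189.45301956] [257.04095091 228.03388955]
```

View pics/w1.png

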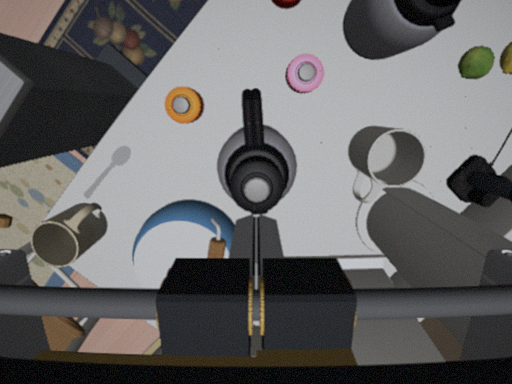

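The wrist view shows the vent button at (257,188), within 2 px of the predicted (257,189), and the closed fingers are centred on it. Pressing now.

send_rows(
  moves=[
    {"translation":[0,0,-0.03],"turn":[0,0,0]},
    {"translation":[0,0,-0.06],"turn":[0,0,0]},
    {"translation":[0,0,-0.08],"turn":[0,0,0]},
    {"translation":[0,0,-0.092],"turn":[0,0,0]},
    {"translation":[0,0,-0.096],"turn":[0,0,0]},
  ],
  fingers=0,
)

```text
time: 3.9
position: [0.5291, 0.3297, 0.2344]
eef_rot: [-0.0, 0.408, 0.913, -0.0]
ft_force: [1.4, 0.1, 0.7]
grip_width: 0.005
gripper_force: 0.0
```

send_rows(
  moves=[
    {"translation":[0,0,-0.002],"turn":[0,0,0]},
    {"translation":[0,0,-0.004],"turn":[0,0,0]},
    {"translation":[0,0,-0.006],"turn":[0,0,0]},
    {"translation":[0,0,-0.006],"turn":[0,0,0]},
  ],
)

```text
time: 4.4
position: [0.5293, 0.3301, 0.2291]
eef_rot: [0.0, 0.408, 0.913, 0.0]
ft_force: [-0.1, 0.1, 1.4]
grip_width: 0.001
gripper_force: 1.0
```

send_rows(
  moves=[
    {"translation":[0,0,-0.001],"turn":[0,0,0]},
    {"translation":[0,0,-0.002],"turn":[0,0,0]},
    {"translation":[0,0,-0.003],"turn":[0,0,0]},
    {"translation":[0,0,-0.003],"turn":[0,0,0]},
  ],
)

```text
time: 4.9
position: [0.5293, 0.3301, 0.2258]
eef_rot: [0.0, 0.408, 0.913, 0.0]
ft_force: [-0.3, -0.1, 3.6]
grip_width: 0.011
gripper_force: 1.8
```

send_rows(
  moves=[
    {"translation":[0,0,-0.001],"turn":[0,0,0]},
    {"translation":[0,0,-0.002],"turn":[0,0,0]},
    {"translation":[0,0,-0.002],"turn":[0,0,0]},
  ],
)

```text
time: 5.28
position: [0.5293, 0.33, 0.2237]
eef_rot: [0.0, 0.408, 0.913, 0.0]
ft_force: [2.9, 1.4, 5.1]
grip_width: 0.006
gripper_force: 2.3
```

Spring force is as expected (3.6 to 5.1 N). I'll keep going in small steps until it bottoms out.

send_rows(
  moves=[
    {"translation":[0,0,-0.0005],"turn":[0,0,0]},
    {"translation":[0,0,-0.001],"turn":[0,0,0]},
    {"translation":[0,0,-0.001],"turn":[0,0,0]},
  ],
)

```text
time: 5.65
position: [0.5293, 0.3301, 0.2231]
eef_rot: [0.0, 0.408, 0.913, 0.0]
ft_force: [0.1, 0.5, 6.2]
grip_width: 0.006
gripper_force: 3.1
```

send_rows(
  moves=[
    {"translation":[0,0,-0.0005],"turn":[0,0,0]},
    {"translation":[0,0,-0.0005],"turn":[0,0,0]},
  ],
)

```text
time: 5.9
position: [0.5293, 0.33, 0.223]
eef_rot: [0.0, 0.408, 0.913, 0.0]
ft_force: [-0.1, -0.2, 7.5]
grip_width: 0.008
gripper_force: 3.9
```

send_rows(
  moves=[
    {"translation":[0,0,-0.001],"turn":[0,0,0]},
    {"translation":[0,0,-0.002],"turn":[0,0,0]},
    {"translation":[0,0,-0.002],"turn":[0,0,0]},
  ],
)

```text
time: 6.28
position: [0.5294, 0.3301, 0.2229]
eef_rot: [0.001, 0.408, 0.913, 0.001]
ft_force: [-3.3, -1.3, 14.3]
grip_width: 0.004
gripper_force: 7.1
```

The button is bottomed at z 0.223, which is the full 6 mm stroke, with 14 N on it. Next: retreat, open and go down around the lid.

send_rows(
  moves=[
    {"translation":[0,0,0.012],"turn":[0,0,0]},
    {"translation":[0,0,0.03],"turn":[0,0,0]},
    {"translation":[0,0,0.0405],"turn":[0,0,0]},
  ],
)

```text
time: 6.65
position: [0.5288, 0.3298, 0.261]
eef_rot: [-0.0, 0.408, 0.913, -0.0]
ft_force: [0.1, -1.3, -0.3]
grip_width: 0.002
gripper_force: 0.0
```

send_rows(
  moves=[
    {"translation":[0,0,0],"turn":[0,0,0]},
    {"translation":[0,0,0],"turn":[0,0,0]},
    {"translation":[0,0,0],"turn":[0,0,0]},
    {"translation":[0,0,0],"turn":[0,0,0]},
    {"translation":[0,0,0],"turn":[0,0,0]},
  ],
  fingers=1.0,
)

```text
time: 7.28
position: [0.5289, 0.3299, 0.2602]
eef_rot: [-0.0, 0.408, 0.913, -0.0]
ft_force: [0.9, 0.4, -0.2]
grip_width: 0.5
gripper_force: 0.0
```

send_rows(
  moves=[
    {"translation":[0,0,0],"turn":[0,0,0]},
    {"translation":[0,0,0],"turn":[0,0,0]},
    {"translation":[0,0,0],"turn":[0,0,0]},
    {"translation":[0,0,0],"turn":[0,0,0]},
  ],
)

```text
time: 7.78
position: [0.529, 0.3299, 0.2605]
eef_rot: [0.0, 0.408, 0.913, 0.0]
ft_force: [-0.1, -0.1, -0.2]
grip_width: 0.928
gripper_force: 0.0
```

```bash
python3 - <<'E'
from h import *
s=read_state();im=snapshot("wrist");cv2.imwrite("pics/w2.png",im)
p=proj("wrist",[.529,.330,.229],s);u,v=p.round().astype(int);print(p)
w=im[v-40:v+41,u-40:u+41].astype(int);m=((w.max(2)>85)&(w.max(2)-w.min(2)<25)).astype(np.uint8)
k,l,st,c=cv2.connectedComponentsWithStats(m);i=l[40,40];q=c[i]+[u-40,v-40];print(st[i],q,plane("wrist",q,.229,s))
E
```

```text
[256.86583098 211.75167622]
[ 23  25  33  30 764] [256.05104712 211.65575916] [0.52849266 0.32964805 0.229     ]
```

send_rows(
  moves=[
    {"translation":[0,0,-0.02],"turn":[0,0,0]},
    {"translation":[0,0,-0.04],"turn":[0,0,0]},
    {"translation":[0,0,-0.06],"turn":[0,0,0]},
    {"translation":[0,0,-0.073],"turn":[0,0,0]},
    {"translation":[0,0,-0.077],"turn":[0,0,0]},
  ],
)

```text
time: 8.45
position: [0.5284, 0.3297, 0.1819]
eef_rot: [-0.001, 0.408, 0.913, -0.001]
ft_force: [-0.2, 0.1, 0.1]
grip_width: 1.0
gripper_force: 0.0
```

The lid centre is confirmed within 0.6 mm. Closing on it.

send_rows(
  moves=[
    {"translation":[0,0,0],"turn":[0,0,0]},
    {"translation":[0,0,0],"turn":[0,0,0]},
    {"translation":[0,0,0],"turn":[0,0,0]},
    {"translation":[0,0,0],"turn":[0,0,0]},
    {"translation":[0,0,0],"turn":[0,0,0]},
  ],
  fingers=0.0,
)

```text
time: 9.07
position: [0.5292, 0.33, 0.1839]
eef_rot: [0.0, 0.408, 0.913, 0.0]
ft_force: [0.1, 0.5, 1.5]
grip_width: 0.599
gripper_force: 30.0
```

send_rows(
  moves=[
    {"translation":[0,0,0],"turn":[0,0,0]},
    {"translation":[0,0,0],"turn":[0,0,0]},
    {"translation":[0,0,0],"turn":[0,0,0]},
  ],
)

```text
time: 9.45
position: [0.5292, 0.33, 0.1839]
eef_rot: [0.0, 0.408, 0.913, 0.0]
ft_force: [-0.4, 0.6, 2.8]
grip_width: 0.599
gripper_force: 30.0
```

```bash
cat > st.py <<'E'
from h import *
s=read_state();M=rot(s["eef_rot"]);print("t%.2f"%s["time"],"p",s["position"].round(4),"yaw %.3f"%np.arctan2(M[1,1],M[0,1]),"q6 %.3f"%s["joint_positions"][5],"F",s["ft_force"].round(1),"M",s["ft_torque"].round(3),"grip %.3f %.1f"%(s["grip_width"],s["gripper_force"]))
E
python3 st.py
```

```text
t9.45 p [0.5292 0.33   0.1839] yaw 0.731 q6 -0.355 F [-0.4  0.6  2.8] M [-0.002 -0.076 -0.032] grip 0.599 30.0
```

Gripped at 56 mm opening with 30 N. Now I'll feel counter-clockwise in small steps, watching the moment.

send_rows(
  moves=[
    {"translation":[0,0,0],"turn":[0,0,0.01]},
    {"translation":[0,0,0],"turn":[0,0,0.02]},
    {"translation":[0,0,0],"turn":[0,0,0.03]},
  ],
)

```text
time: 9.82
position: [0.5292, 0.33, 0.1838]
eef_rot: [0.0, 0.394, 0.919, 0.0]
ft_force: [-1.4, -0.3, 4.4]
grip_width: 0.598
gripper_force: 30.0
```

```bash
python3 st.py
```

```text
t9.82 p [0.5292 0.33   0.1838] yaw 0.761 q6 -0.385 F [-1.4 -0.3  4.4] M [ 0.041 -0.095 -0.195] grip 0.598 30.0
```

send_rows(
  moves=[
    {"translation":[0,0,0],"turn":[0,0,0.01]},
    {"translation":[0,0,0],"turn":[0,0,0.02]},
    {"translation":[0,0,0],"turn":[0,0,0.02]},
  ],
)

```text
time: 10.2
position: [0.5292, 0.33, 0.1839]
eef_rot: [0.0, 0.385, 0.923, 0.0]
ft_force: [0.5, 0.8, 4.9]
grip_width: 0.597
gripper_force: 30.0
```

```bash
python3 st.py
```

```text
t10.20 p [0.5292 0.33   0.1839] yaw 0.780 q6 -0.405 F [0.5 0.8 4.9] M [ 0.009 -0.07  -0.375] grip 0.597 30.0
```

send_rows(
  moves=[
    {"translation":[0,0,0],"turn":[0,0,0.01]},
    {"translation":[0,0,0],"turn":[0,0,0.02]},
    {"translation":[0,0,0],"turn":[0,0,0.02]},
  ],
)

```text
time: 10.58
position: [0.5292, 0.33, 0.1838]
eef_rot: [0.0, 0.376, 0.927, 0.0]
ft_force: [0.1, -0.3, 5.0]
grip_width: 0.598
gripper_force: 30.0
```

```bash
python3 st.py
```

```text
t10.57 p [0.5292 0.33   0.1838] yaw 0.799 q6 -0.424 F [ 0.1 -0.3  5. ] M [-0.007 -0.047 -0.696] grip 0.598 30.0
```

The moment climbs steadily (0.2, 0.38, 0.70 N m over 0.07 rad), like a stop. I'll back off and feel the other way.

send_rows(
  moves=[
    {"translation":[0,0,0],"turn":[0,0,-0.02]},
    {"translation":[0,0,0],"turn":[0,0,-0.045]},
    {"translation":[0,0,0],"turn":[0,0,-0.07]},
    {"translation":[0,0,0],"turn":[0,0,-0.09]},
    {"translation":[0,0,0],"turn":[0,0,-0.11]},
  ],
)

```text
time: 11.2
position: [0.5293, 0.33, 0.1839]
eef_rot: [0.0, 0.426, 0.905, 0.0]
ft_force: [-0.4, 0.4, 4.7]
grip_width: 0.597
gripper_force: 30.0
```

```bash
python3 st.py
```

```text
t11.20 p [0.5293 0.33   0.1839] yaw 0.691 q6 -0.315 F [-0.4  0.4  4.7] M [ 0.009 -0.142  0.059] grip 0.597 30.0
```

Only 0.06 N m this way. I'll continue a little to be sure.

send_rows(
  moves=[
    {"translation":[0,0,0],"turn":[0,0,-0.02]},
    {"translation":[0,0,0],"turn":[0,0,-0.04]},
    {"translation":[0,0,0],"turn":[0,0,-0.06]},
    {"translation":[0,0,0],"turn":[0,0,-0.08]},
  ],
)

```text
time: 11.7
position: [0.5293, 0.33, 0.1839]
eef_rot: [0.0, 0.462, 0.887, 0.0]
ft_force: [0.5, 0.4, 4.3]
grip_width: 0.598
gripper_force: 30.0
```

```bash
python3 st.py
```

```text
t11.70 p [0.5293 0.33   0.1839] yaw 0.611 q6 -0.235 F [0.5 0.4 4.3] M [ 0.036 -0.184  0.067] grip 0.598 30.0
```

send_rows(
  moves=[
    {"translation":[0,0,0],"turn":[0,0,-0.03]},
    {"translation":[0,0,0],"turn":[0,0,-0.06]},
    {"translation":[0,0,0],"turn":[0,0,-0.09]},
  ],
)

```text
time: 12.08
position: [0.5293, 0.33, 0.1839]
eef_rot: [0.0, 0.501, 0.865, 0.0]
ft_force: [-0.2, -0.4, 5.0]
grip_width: 0.6
gripper_force: 30.0
```

```bash
python3 st.py
```

```text
t12.07 p [0.5293 0.33   0.1839] yaw 0.521 q6 -0.145 F [-0.2 -0.4  5. ] M [-0.007 -0.121  0.039] grip 0.600 30.0
```

Clockwise is the loosening way: flat 0.05 N m over 0.28 rad. Tight is at about yaw 0.76, so the target is about -0.55, 1.3 rad from tight.

send_rows(
  moves=[
    {"translation":[0,0,0],"turn":[0,0,-0.08]},
    {"translation":[0,0,0],"turn":[0,0,-0.16]},
    {"translation":[0,0,0],"turn":[0,0,-0.24]},
    {"translation":[0,0,0],"turn":[0,0,-0.32]},
    {"translation":[0,0,0],"turn":[0,0,-0.4]},
  ],
)

```text
time: 12.7
position: [0.5293, 0.33, 0.1839]
eef_rot: [0.0, 0.664, 0.748, 0.0]
ft_force: [-0.2, -0.1, 3.6]
grip_width: 0.596
gripper_force: 30.0
```

```bash
python3 st.py
```

```text
t12.70 p [0.5293 0.33   0.1839] yaw 0.119 q6 0.257 F [-0.2 -0.1  3.6] M [ 0.013 -0.124  0.024] grip 0.596 30.0
```

send_rows(
  moves=[
    {"translation":[0,0,0],"turn":[0,0,-0.08]},
    {"translation":[0,0,0],"turn":[0,0,-0.16]},
    {"translation":[0,0,0],"turn":[0,0,-0.24]},
    {"translation":[0,0,0],"turn":[0,0,-0.32]},
    {"translation":[0,0,0],"turn":[0,0,-0.4]},
  ],
)

```text
time: 13.32
position: [0.5293, 0.33, 0.1839]
eef_rot: [0.0, 0.799, 0.601, 0.0]
ft_force: [0.6, 0.3, 4.4]
grip_width: 0.6
gripper_force: 30.0
```

```bash
python3 st.py
```

```text
t13.32 p [0.5293 0.33   0.1839] yaw -0.281 q6 0.657 F [0.6 0.3 4.4] M [-0.09  -0.058  0.093] grip 0.600 30.0
```

send_rows(
  moves=[
    {"translation":[0,0,0],"turn":[0,0,-0.07]},
    {"translation":[0,0,0],"turn":[0,0,-0.14]},
    {"translation":[0,0,0],"turn":[0,0,-0.2]},
    {"translation":[0,0,0],"turn":[0,0,-0.25]},
    {"translation":[0,0,0],"turn":[0,0,-0.27]},
  ],
)

```text
time: 13.95
position: [0.5293, 0.33, 0.1839]
eef_rot: [0.0, 0.872, 0.489, 0.0]
ft_force: [-0.5, -0.5, 4.8]
grip_width: 0.6
gripper_force: 30.0
```

```bash
python3 st.py
```

```text
t13.95 p [0.5293 0.33   0.1839] yaw -0.549 q6 0.925 F [-0.5 -0.5  4.8] M [-0.081 -0.035 -0.003] grip 0.600 30.0
```

send_rows(
  moves=[
    {"translation":[0,0,0.001],"turn":[0,0,0]},
    {"translation":[0,0,0.002],"turn":[0,0,0]},
    {"translation":[0,0,0.003],"turn":[0,0,0]},
    {"translation":[0,0,0.004],"turn":[0,0,0]},
  ],
)

```text
time: 14.45
position: [0.5285, 0.3297, 0.1867]
eef_rot: [-0.0, 0.872, 0.489, -0.001]
ft_force: [1.2, 0.5, -1.6]
grip_width: 0.6
gripper_force: 30.0
```

```bash
python3 st.py
```

```text
t14.45 p [0.5285 0.3297 0.1867] yaw -0.549 q6 0.925 F [ 1.2  0.5 -1.6] M [ 0.057 -0.184 -0.031] grip 0.600 30.0
```

The load is -1.6 N, which is just the lid's weight. Lifting gently past the engagement zone.

send_rows(
  moves=[
    {"translation":[0,0,0.001],"turn":[0,0,0]},
    {"translation":[0,0,0.002],"turn":[0,0,0]},
    {"translation":[0,0,0.003],"turn":[0,0,0]},
    {"translation":[0,0,0.004],"turn":[0,0,0]},
    {"translation":[0,0,0.005],"turn":[0,0,0]},
  ],
)

```text
time: 15.08
position: [0.529, 0.3299, 0.1925]
eef_rot: [-0.0, 0.872, 0.489, -0.0]
ft_force: [0.1, 0.3, -1.7]
grip_width: 0.598
gripper_force: 30.0
```

send_rows(
  moves=[
    {"translation":[0,0,0.002],"turn":[0,0,0]},
    {"translation":[0,0,0.004],"turn":[0,0,0]},
    {"translation":[0,0,0.006],"turn":[0,0,0]},
  ],
)

```text
time: 15.45
position: [0.529, 0.3299, 0.1986]
eef_rot: [0.0, 0.872, 0.489, 0.0]
ft_force: [0.1, -0.2, -2.1]
grip_width: 0.601
gripper_force: 30.0
```

It is free, 15 mm up with only the weight on the wrist. Raising to a total of about 90 mm and settling.

send_rows(
  moves=[
    {"translation":[0,0,0.012],"turn":[0,0,0]},
    {"translation":[0,0,0.03],"turn":[0,0,0]},
    {"translation":[0,0,0.05],"turn":[0,0,0]},
    {"translation":[0,0,0.065],"turn":[0,0,0]},
    {"translation":[0,0,0.075],"turn":[0,0,0]},
  ],
)

```text
time: 16.08
position: [0.5294, 0.3301, 0.2752]
eef_rot: [0.0, 0.872, 0.489, 0.001]
ft_force: [-0.7, -1.4, -1.0]
grip_width: 0.601
gripper_force: 30.0
```

send_rows(
  moves=[
    {"translation":[0,0,0],"turn":[0,0,0]},
    {"translation":[0,0,0],"turn":[0,0,0]},
    {"translation":[0,0,0],"turn":[0,0,0]},
    {"translation":[0,0,0],"turn":[0,0,0]},
  ],
)

```text
time: 16.58
position: [0.5288, 0.3298, 0.2729]
eef_rot: [-0.0, 0.872, 0.489, -0.001]
ft_force: [-0.1, -1.4, -1.5]
grip_width: 0.598
gripper_force: 30.0
```

```bash
python3 st.py; python3 - <<'E'
from h import *
a=snapshot("side");w=snapshot("wrist")
b=cv2.resize(a[100:250,180:320],None,fx=2.7,fy=2.7)
o=np.zeros((405,800,3),np.uint8);o[:b.shape[0],:b.shape[1]]=b;x=cv2.resize(w,(410,308));o[:308,390:]=x
cv2.imwrite("pics/end.png",o)
E
```

```text
t16.57 p [0.5288 0.3298 0.2729] yaw -0.549 q6 0.925 F [-0.1 -1.4 -1.5] M [-0.03  -0.08   0.018] grip 0.598 30.0
```

View pics/end.png

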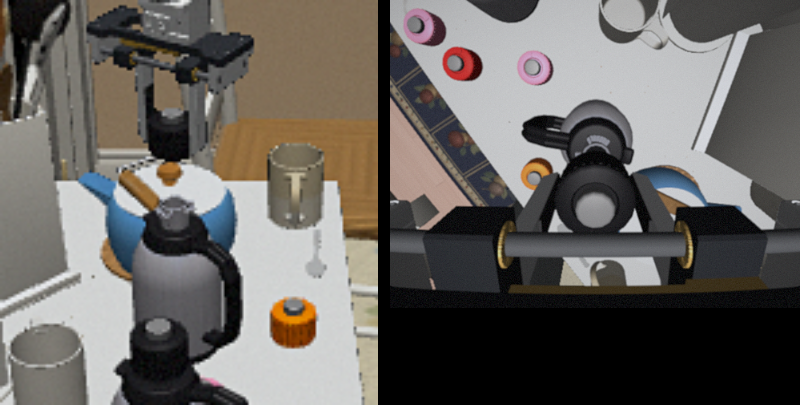

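The crop shows the lid held level between the fingers at about (175,130), well above the jug's open mouth at (172,208). The kettle, mug and other jug have not moved.

```bash
python3 -c "
from plant import *
print(read_state()['joint_velocities'].round(3));print(hand_in())"
```

```text
[ 0.003 -0.003 -0.002  0.002 -0.002 -0.   ]
the job is handed in; nothing more can be done
None
```

The job is handed in: I pushed the vent button fully down on the jug next to the kettle, unscrewed its lid clockwise (it has the left-hand thread; about 0.7 N m at most in the feel test), and am holding the lid level about 7 cm above the mouth; the other jug, kettle and mug were not touched.

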